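# Stand the toppled lens barrels up in the kitting lane

## Robot

A 6-joint arm with a two-finger parallel gripper is mounted at the origin on the work surface. World frame = base frame: x ahead of the robot, y to its left, z up, the work surface at z = 0. Lengths are in mm, angles in degrees, forces in N, time in s.
With the tool pointing down it reaches from about 350 to 875 mm from the base axis. Payload 15.5 kg.
Tool frame: the origin (TCP) lies between the finger pads; the fingertips stand 8 mm ahead of it and the grasp point (between the pads) lies 11 mm behind it (manip.tip_extent is the z of the fingertips in the tool frame, in mm); z points along the fingers, y is the line along which they close (so a half turn about z gives the same grasp; the last joint's range is limited). The gripper opens to 85 mm and grips with 20 to 120 N. Pads are 22 mm wide; open, the fingers measure 114 mm over their backs; the gripper's body (76 mm by 85 mm) begins 54 mm behind the grasp point. The pads swing forward as they close: fully open they stand 13 mm farther back than shut.
Start: joints at [70.044, 28.281, 77.091, -0, 74.628, -5.472], TCP at [156.318, 605.137, 209.677] pointing down, gripper open.
Joint ranges: [-166.48, 166.48], [-47.26, 123.95], [12.59, 153.08], [-70.14, 250.14], [6.76, 159.57], [-176.63, 176.63]. Speed limits (degrees/s): [108.29, 108.29, 147.25, 172.46, 172.46, 172.46].

## Interface

Orientations are given as a 3x3 rotation matrix whose columns are the frame's x, y, z axes.
In Python, from plant import readout, camera, manip, boxes_of, masks_of gives the robot as it stands.
- The arm moves only by the tool apply_moves, never from a script. Its argument "plan" is one flat list of numbers, 7 for each row, row after row: the shift along the tool's x, y, z in m, then the turn, a rotation vector about the tool's x, y, z in degrees, then the closure, from 0 (fully open) to 1 (shut). A call has 1 to 20 rows; each row is the pose to reach, as a shift and turn from the pose commanded when the call began, along the tool's axes at that moment; what a row does not reach only later rows make up. A row lasts 1/12 s, in which the tool goes at most 41.7 mm and 7.16 degrees, less where a joint would pass 70% of its speed; a pose out of reach is approached as far as the arm can. A call with a gripper value outside its range is refused whole. The fingers move at their own pace and stop on an object; "newtons" is the grip in N (left out, the last holds). Time passes only in rows, so rows that repeat a pose let the fingers close. It gives the time, the measured TCP pose, the force, the opening and the grip force at its end, in the units of the state.
- readout.observe(): the state, without advancing time (a new reading comes with each control period).
- camera(name): name is "scene" or "top" or "wrist"; returns a dict with "pixels" (420x560x3 uint8, red, green, blue), "z_map" (420x560 float32, mm along the optical axis (not along the pixel's ray), 0 where there is no reading), "K" (3x3 intrinsics, pixels), "k1" (the pictures are not rectified: a ray, as slopes to the right and down, at radius r is drawn at 1 + k1 r^2 times it, then the intrinsics apply), "origin" and "rotation" of the camera in the world; the wrist camera has in their place "tool_from_camera" (4x4, takes a point from camera to tool coordinates, whose origin is the TCP and whose axes are the flange's). Camera axes: x right, y down, z forward; pixel columns grow to the right and rows downward; lengths in mm; the calibration is good to about 2 mm. A picture is of the moment at which its call begins: read the wrist's pose just before it.
- manip.sign_off(): hands the job in; it is judged then, once.
Trained networks look in a picture, given as the dict that the camera call returned (one of the last four; its "shot" number tells which), for a name from the list of things; names that differ only in an ending like _2 or _b are one class to them, and where a whole thing is asked for, a point or a joint stands for the part that bears it (a point fixed in the world has none). Each returns a list of dicts, best first, with "p" (0 to 1); they miss things now and then, are a little off and sometimes report something else, mostly with a low value. They report only what shows in the picture. A call takes as long as a camera call. They do not tell look-alikes from the thing itself.
- boxes_of(thing, picture): "centre" ([row, column] in pixels, amid what is visible of it).
- masks_of(thing, picture): "pixels" (420x560 bool, what is visible of it) and "centre" ([row, column] in pixels, amid what is visible of it).
The state is a dict: "time_s": time; "joint_pos": joint angles; "dq": joint speeds; "joint_efforts": joint torques, N m; "tool_pos": TCP position; "orientation": TCP orientation; "contact_force": force on the tool from outside, world axes, zero at the start; "ft_torque": the same for the moment, N m; "gripper_width": finger opening in mm; "gripper_force": force on a finger pad.
Only numpy, scipy, OpenCV 4.12 (cv2) and the standard library are available. Lean on these libraries where they do the work, as an engineer would, in place of code of your own. Each camera call takes 0.05 s, during which the arm holds its last target. There are 200 camera calls.

## Task

Two long lens barrels have toppled over in the kitting lane. Stand each one upright on its wide flat foot, narrow spigot upwards, in the lane, about midway between the short adapters on either side (one barrel per gap). Set them down gently without dropping or ramming them, and leave the adapters standing where they are.

Things in the scene. Friction and masses are not known exactly. Their poses are not given: they have to be found in the camera images.
- lane: grey plastic kitting lane on two wooden risers, fixed to the bench: 80 mm wide (x), 652 mm long (y), its floor 60 mm above the bench. Lips 6 mm high (4 mm thick) along both long sides, top 66 mm above the bench, leave 72 mm clear between them; end stops of the same height. Origin at bench level under the lane's centre, y along the lane, z up.
- bay_1 (a point): point on the lane's floor, on its centre line, at the middle of the gap towards the lane's -y end (138 mm from the lane's centre). The gap is 216 mm between adapter flanges (+-10 mm). Axes as the lane's.
- bay_2 (a point): point on the lane's floor, on its centre line, at the middle of the gap towards the lane's +y end (138 mm from the lane's centre). The gap is 216 mm between adapter flanges (+-10 mm). Axes as the lane's.
- barrel_a: long turned-aluminium lens barrel lying in a bay, free to roll; 112 mm long, 0.18-0.34 kg, no open bore (flush plugs). Body 54 mm dia, 90 mm long, its flat end the foot; then a spigot 38 mm dia, 22 mm long. Origin on its axis, 56 mm from either end; centre of mass 51 mm from the foot. x runs foot to spigot (up when standing right). Spigot may lie towards either lane end.
- barrel_b: twin of barrel_a, same sizes, origin and axes, lying in the other bay.
- adapter_1: short adapter of the same aluminium, standing in the lane: flange 60 mm diameter and 12 mm thick below, 50 mm diameter above, 46 mm tall in all, 0.22 kg, loose. Origin at the centre of its underside, z up. At the lane's -y end.
- adapter_2: short adapter of the same aluminium, standing in the lane: flange 60 mm diameter and 12 mm thick below, 50 mm diameter above, 46 mm tall in all, 0.22 kg, loose. Origin at the centre of its underside, z up. At the lane's middle.
- adapter_3: short adapter of the same aluminium, standing in the lane: flange 60 mm diameter and 12 mm thick below, 50 mm diameter above, 46 mm tall in all, 0.22 kg, loose. Origin at the centre of its underside, z up. At the lane's +y end.
Things that resemble listed ones, but are neither listed nor needed, are in the scene too. What is shaped like the barrel_b but red or turquoise is not meant.

How it is judged:
By the outcome, as a careful person would: the job done as asked, in the order asked, and still so for the second after the job is handed in, with the robot touching nothing.
It also fails if it takes over 67 s, if anything falls off the work surface, if the arm or the gripper's body presses on something with over 40 N, if the wrist force passes 120 N, or if a joint passes its speed limit or range.

## Working session

There is one attempt and no reset: what is moved stays moved. The work goes in short steps, Python scripts to look and compute and a tool call to move; the robot and the scene stay as the last step left them, time stands still between calls to the robot, and variables do not carry over. Pictures are saved under pics/ and viewed, at most 10 in all, crops included, and the job is handed in when it is done.

Besides the shell and the picture viewer there is one more tool, called after "Emit:" by a JSON object that holds its "fn" and its "kwargs", one argument or row to a line. apply_moves: Moves the arm, as the interface text tells. Its arguments: {"type":"object","properties":{"plan":{"type":"array","items":{"type":"number"}},"newtons":{"type":"number"}},"required":["plan"]}

```bash
mkdir -p pics; ls; cat > h.py <<'E'
import numpy as np, cv2
from plant import readout, camera, manip, boxes_of, masks_of
def dist(c): return np.array([c["k1"],0,0,0,0.])
def pose(c,st=None):
    if "origin" in c: return np.array(c["rotation"]),np.array(c["origin"])
    T=np.array(c["tool_from_camera"]);R=np.array(st["orientation"]);p=np.array(st["tool_pos"])
    return R@T[:3,:3],R@T[:3,3]+p
def world(c,rc,z,st=None):  # pixel points (row,col), depth mm -> world
    rc=np.atleast_2d(rc).astype(float)
    n=cv2.undistortPoints(rc[:,None,::-1].copy(),np.array(c["K"]),dist(c))[:,0]
    d=np.c_[n,np.ones(len(n))]*np.atleast_1d(z)[:,None]
    R,o=pose(c,st); return d@R.T+o
def onplane(c,rc,h,st=None):
    R,o=pose(c,st); w=world(c,rc,np.ones(len(np.atleast_2d(rc))),st)-o
    return o+w*((h-o[2])/w[:,2])[:,None]
def cloud(c,m,st=None):
    m=m&(c["z_map"]>0); rc=np.argwhere(m); return world(c,rc,c["z_map"][m],st)
def save(c,n): cv2.imwrite("pics/"+n+".png",c["pixels"][:,:,::-1])
E
python3 - <<'E'
from h import *
np.set_printoptions(precision=1,suppress=True)
for n in ("top","scene"):
    c=camera(n); save(c,n+"0"); print(n,c["origin"])
    for t in("barrel_a","adapter_1","lane"):
        for d in masks_of(t,c)[:7]:
            P=cloud(c,d["pixels"]); col=c["pixels"][d["pixels"]].mean(0)
            print(t,round(d["p"],2),d["centre"],len(P),col,np.percentile(P,[2,50,98],axis=0).ravel() if len(P) else 0)
print(manip.tip_extent)
E
```

```text
pics
top [ 342.4   12.  1154.5]
barrel_a 0.91 [151.9, 315.7] 771 [133.8  40.3  38. ] [ 619.4 -123.2   25.6  662.   -80.    49.   709.7  -39.6   56.4]
barrel_a 0.88 [199.3, 215.1] 950 [140.9 143.  141.9] [504.6 112.7  73.6 527.8 161.4 108.4 554.3 218.8 116.1]
barrel_a 0.79 [266.6, 339.8] 922 [ 45.9 119.1 115.1] [ 329.7 -186.4    0.7  366.1 -137.9   48.5  406.7  -86.9   56.4]
barrel_a 0.76 [201.9, 329.4] 968 [141.5 143.6 142.4] [ 498.5 -162.3   84.5  520.7 -103.7  108.4  548.1  -53.   116. ]
barrel_a 0.6 [275.3, 273.8] 882 [138.4  43.9  41.6] [304.8 -10.   32.9 352.3  29.5  49.  402.4  69.1  56.8]
adapter_1 0.95 [200.9, 272.9] 476 [103.5 104.7 103.9] [501.9   7.   61.  524.   33.7 105.  552.6  62.  109.5]
adapter_1 0.88 [198.6, 159.9] 484 [105.5 107.3 106.4] [507.7 283.4  63.3 530.4 304.3 104.2 557.9 331.4 110. ]
lane 0.71 [213.8, 266.0] 4988 [91.5 91.2 90.4] [ 481.6 -282.2   44.4  511.4   37.7   60.5  566.6  354.9   82.2]
scene [1198.1 -134.7  889. ]
barrel_a 0.91 [204.2, 221.7] 1074 [209.1 205.6 208.7] [ 513.9 -160.3   82.1  541.3 -106.6  105.7  554.8  -58.3  115.6]
barrel_a 0.9 [160
[... 299 characters left out ...]
  44.5  415.6  -81.4   55.2]
barrel_a 0.67 [184.8, 338.9] 1114 [197.4 193.8 196.9] [517.3 112.2  76.7 548.7 158.6 105.5 561.1 221.  115.7]
adapter_1 0.74 [195.0, 286.4] 716 [149.8 145.8 149.2] [423.6   6.5   2.2 542.8  31.6  96.9 559.2  68.6 108.7]
adapter_1 0.66 [212.8, 163.5] 694 [141.8 137.9 141.4] [ 499.1 -259.5   61.5  535.4 -233.2   99.1  549.4 -209.   108.3]
adapter_1 0.58 [180.1, 397.5] 629 [152.9 149.  152.5] [515.4 286.3  60.7 548.8 306.6  97.5 565.4 349.7 110. ]
lane 0.7 [210.1, 272.4] 6006 [103.6  94.7  94.8] [ 487.8 -279.7    8.   553.5   -0.6   59.8  573.2  351.3   67.7]
lane 0.44 [197.0, 283.1] 654 [148.2 144.3 147.8] [508.8   6.7  62.8 543.9  30.4 101.1 559.3  57.  108.8]
8.0
```

```bash
python3 - <<'E'
import cv2
t=cv2.imread("pics/top0.png")[150:260,120:420]; s=cv2.imread("pics/scene0.png")[130:260,130:430]
f=lambda a:cv2.resize(a,None,fx=2.5,fy=2.3,interpolation=cv2.INTER_CUBIC)
cv2.imwrite("pics/c0.png",cv2.vconcat([f(t),f(s)]))
E
```

```text
(no output)
```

View pics/c0.png

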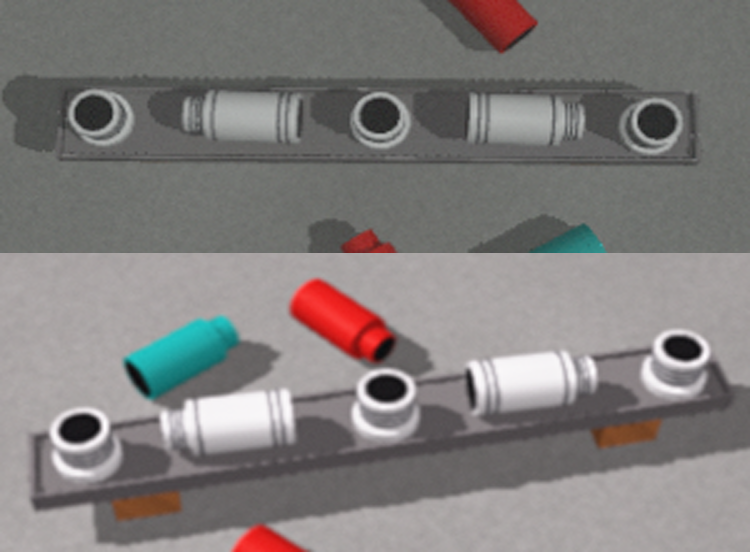

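```bash
cat > m.py <<'E'
from h import *
from scipy.optimize import least_squares
np.set_printoptions(precision=1,suppress=True)
def run(n,st=None):
    c=camera(n)
    for d in masks_of("adapter_1",c):
        if d["p"]<.3: continue
        P=cloud(c,d["pixels"],st); T=P[(P[:,2]>103)&(P[:,2]<113)]
        if len(T)<20: continue
        (x,y),r=cv2.minEnclosingCircle(T[:,:2].astype(np.float32)); print(n,"adapter",d["p"],x,y,r,np.median(T[:,2]))
    for d in masks_of("lane",c)[:1]:
        P=cloud(c,d["pixels"],st); P=P[(P[:,2]>56)&(P[:,2]<70)]
        print(n,"lane",cv2.minAreaRect(P[:,:2].astype(np.float32)),"floor",np.median(P[:,2]))
    for d in masks_of("barrel_a",c):
        P=cloud(c,d["pixels"],st); col=c["pixels"][d["pixels"]].mean(0)
        if d["p"]<.3 or np.ptp(col)>20: continue
        m=np.median(P,0); P=P[(P[:,2]>70)&(abs(P[:,1]-m[1])<70)]
        B=P[abs(P[:,1]-m[1])<75]
        f=lambda q:np.hypot(B[:,0]-q[0]-q[1]*(B[:,1]-m[1]),B[:,2]-q[2])-27
        s=least_squares(f,[m[0],0,87],loss="soft_l1",f_scale=1.).x
        body=P[abs(f(s)[:len(B)])<3]
        print(n,"barrel",round(d["p"],2),"axis x",s[0],"at y",m[1],"dx/dy",round(s[1],4),"z",s[2],"y ext",np.percentile(P[:,1],[.5,99.5]),"body y",np.percentile(body[:,1],[1,99]),"topz",np.percentile(P[:,2],98))
E
python3 - <<'E'
from m import *
run("top");run("scene")
s=readout.observe();print(s["orientation"],s["tool_pos"],s["gripper_width"],s["time_s"])
E
```

```text
top adapter 0.94 527.536376953125 34.08375930786133 25.183576583862305 106.3126220912045
top adapter 0.73 534.8795166015625 311.57177734375 25.0623779296875 106.00981394383462
top adapter 0.61 517.7395629882812 -236.71568298339844 25.26420021057129 106.8270473223863
top lane ((525.0821533203125, 36.497344970703125), (651.9690551757812, 81.54925537109375), 88.66835021972656) floor 60.61235540940038
top barrel 0.97 axis x 531.7427227619906 at y 163.66502686326152 dx/dy 0.0607 z 86.16201688750361 y ext [112.  221.8] body y [113.3 200.6] topz 116.04774935822313
top barrel 0.82 axis x 524.7885007609649 at y -103.74835218089363 dx/dy 0.0391 z 86.5086595815605 y ext [-165.1  -52.3] body y [-142.2  -53. ] topz 116.16692594748787
scene adapter 0.67 529.7378540039062 33.384674072265625 26.075572967529297 106.50098818137144
scene adapter 0.64 538.0861206054688 313.9191589355469 27.16314697265625 107.10228226746779
scene adapter 0.62 535.6121826171875 -108.48019409179688 55.36362075805664 109.23392375286426
scene adapter 0.56 521.51904296875 -234.9025115966797 25.713531494140625 105.98546102635692
scene lane ((527.610595703125, 37.445098876953125), (652.9063110351562, 85.20858001708984), 88.7419204711914) floor 60.71962907401132
scene barrel 0.88 axis x 532.5153633838611 at y 159.3618351545337 dx/dy 0.022 z 86.91691371592371 y ext [111.6 223.1] body y [113.  202.2] topz 115.80248554871638
scene barrel 0.81 axis x 525.3566602783575 at y -107.27284560709685 dx/dy 0.0935 z 86.5845770398158 y ext [-163.2  -54.6] body y [-141.8  -55.1] topz 115.27604778442887
[[-1.   0.3  0. ]
 [ 0.3  1.   0. ]
 [-0.   0.  -1. ]] [156.4 605.2 209.7] 85.12343169353466 0.8
```

```bash
cat > g.py <<'E'
from h import *
from scipy.spatial.transform import Rotation as Ro
TH=-1.4
def tgt(G,phi,back=11):
    R0=np.array([[0,1,0],[1,0,0],[0,0,-1.]])  # cols: tool x=+Y, y=+X, z=-Z
    R=(Ro.from_euler('z',TH,degrees=True)*Ro.from_euler('x',phi,degrees=True)).as_matrix()@R0
    return np.array(G,float)+back*R[:,2],R
def row(G,phi,st=None):
    st=st or readout.observe(); p,R=tgt(G,phi); R1=np.array(st["orientation"])
    d=R1.T@(p-np.array(st["tool_pos"]))/1000; w=Ro.from_matrix(R1.T@R).as_rotvec(degrees=True)
    print("row",np.round(d,4),np.round(w,2),"dist",round(np.linalg.norm(d),3),"ang",round(np.linalg.norm(w),1))
def where():
    st=readout.observe();R=np.array(st["orientation"]);np.set_printoptions(precision=2,suppress=True)
    print("t",round(st["time_s"],2),"G",np.array(st["tool_pos"])-11*R[:,2],"z",R[:,2],"y",R[:,1],"F",np.array(st["contact_force"]),"w",round(st["gripper_width"],1),"gf",st["gripper_force"],"J",np.array(st["joint_pos"]))
E
python3 -c "
from g import *
where(); row([532,160,200],-45)"
```

```text
t 0.8 G [156.35 605.16 220.71] z [ 0.  0. -1.] y [0.25 0.97 0.  ] F [0.65 0.19 0.09] w 85.1 gf 0.0 J [70.04 28.28 77.09 -0.   74.63 -5.47]
row [-0.48 -0.34  0.02] [ 30.11 -37.9   72.68] dist 0.589 ang 87.3
```

```bash
sed -i 's/print("row",np.round(d,4),np.round(w,2)/print("row",(d*1000).round(1),w.round(2)/; s/"dist",round(np.linalg.norm(d),3)/"dist_m",round(np.linalg.norm(d),3)/' g.py; sed -i '/^TH/i np.set_printoptions(precision=2,suppress=True)' g.py
python3 -c "
from g import *
row([532,160,200],-45)"
```

```text
row [-476.8 -344.7   17.5] [ 30.11 -37.9   72.68] dist_m 0.589 ang 87.3
```

Emit:
{"fn": "apply_moves", "kwargs": {
  "plan": [-0.477,-0.345,0.0175,30.1,-37.9,72.7,0,-0.477,-0.345,0.0175,30.1,-37.9,72.7,0,-0.477,-0.345,0.0175,30.1,-37.9,72.7,0,-0.477,-0.345,0.0175,30.1,-37.9,72.7,0,-0.477,-0.345,0.0175,30.1,-37.9,72.7,0,-0.477,-0.345,0.0175,30.1,-37.9,72.7,0,-0.477,-0.345,0.0175,30.1,-37.9,72.7,0,-0.477,-0.345,0.0175,30.1,-37.9,72.7,0,-0.477,-0.345,0.0175,30.1,-37.9,72.7,0,-0.477,-0.345,0.0175,30.1,-37.9,72.7,0,-0.477,-0.345,0.0175,30.1,-37.9,72.7,0,-0.477,-0.345,0.0175,30.1,-37.9,72.7,0,-0.477,-0.345,0.0175,30.1,-37.9,72.7,0,-0.477,-0.345,0.0175,30.1,-37.9,72.7,0,-0.477,-0.345,0.0175,30.1,-37.9,72.7,0,-0.477,-0.345,0.0175,30.1,-37.9,72.7,0,-0.477,-0.345,0.0175,30.1,-37.9,72.7,0,-0.477,-0.345,0.0175,30.1,-37.9,72.7,0,-0.477,-0.345,0.0175,30.1,-37.9,72.7,0,-0.477,-0.345,0.0175,30.1,-37.9,72.7,0]
}}

```text
time_s: 2.47
tool_pos: [531.4, 152.8, 192.3]
orientation: [[0.017, 1.0, -0.016], [0.707, -0.023, -0.707], [-0.707, 0.0, -0.707]]
contact_force: [-0.3, -0.1, -0.3]
gripper_width: 85.4
gripper_force: 0.0
```

```bash
python3 - <<'E'
from g import *
where(); row([532,160,130],-45); row([532,160,89],-45)
c=camera("wrist"); save(c,"w1")
st=readout.observe()
for d in masks_of("barrel_a",c):
    P=cloud(c,d["pixels"],st); print(d["p"],np.percentile(P,[1,50,99],axis=0).ravel() if len(P) else 0)
E
```

```text
t 2.47 G [531.61 160.61 200.11] z [-0.02 -0.71 -0.71] y [ 1.   -0.02  0.  ] F [-0.33 -0.12 -0.32] w 85.4 gf 0.0 J [ 31.93  39.13  76.93 -36.27  92.15  41.27]
row [49.1  0.4 50. ] [ 0.06 -0.02  0.04] dist_m 0.07 ang 0.1
row [78.1  0.4 79. ] [ 0.06 -0.02  0.04] dist_m 0.111 ang 0.1
0.94 [ 615.1  -178.43    0.56  665.72  -60.97   38.76  724.57  -31.1    54.62]
0.9 [ 328.99 -176.71    4.72  373.85 -114.35   38.39  411.42  -80.41   54.83]
0.81 [301.64  -1.29  11.44 368.09  49.9   43.82 409.19  73.37  54.53]
0.79 [ 499.12 -137.54   76.01  525.02  -55.8   102.76  551.5   -52.56  114.73]
0.62 [499.43 -44.52  60.55 527.91  48.69  97.28 556.07  57.78 107.59]
0.57 [505.07 114.4   70.01 531.88 198.45 105.47 557.21 224.35 114.63]
```

View pics/w1.png

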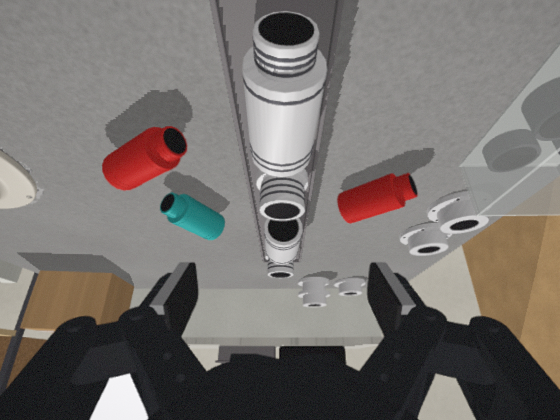

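Emit:
{"fn": "apply_moves", "kwargs": {
  "plan": [0.02,0,0.02,0,0,0,0,0.04,0,0.04,0,0,0,0,0.055,0,0.056,0,0,0,0,0.066,0,0.067,0,0,0,0,0.073,0,0.074,0,0,0,0,0.078,0,0.079,0,0,0,0,0.078,0,0.079,0,0,0,0,0.078,0,0.079,0,0,0,0],
  "newtons": 50
}}

```text
time_s: 3.23
tool_pos: [532.2, 151.3, 81.7]
orientation: [[0.018, 1.0, -0.017], [0.707, -0.025, -0.707], [-0.707, 0.001, -0.707]]
contact_force: [-1.0, -0.4, 1.1]
gripper_width: 85.4
gripper_force: 0.0
```

```bash
python3 -c "
from g import *
where(); c=camera('wrist'); save(c,'w2')"
```

```text
t 3.23 G [532.37 159.04  89.5 ] z [-0.02 -0.71 -0.71] y [ 1.   -0.02  0.  ] F [-0.99 -0.43  1.12] w 85.4 gf 0.0 J [ 31.78  47.17  80.48 -36.63  82.77  48.13]
```

View pics/w2.png

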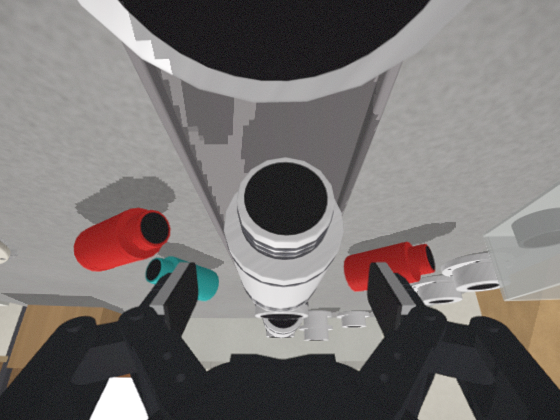

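Emit:
{"fn": "apply_moves", "kwargs": {
  "plan": [0,0,0,0,0,0,1,0,0,0,0,0,0,1,0,0,0,0,0,0,1,0,0,0,0,0,0,1,0,0,0,0,0,0,1,0,0,0,0,0,0,1,0,0,0,0,0,0,1,0,0,0,0,0,0,1,0,0,0,0,0,0,1,0,0,0,0,0,0,1],
  "newtons": 50
}}

```text
time_s: 4.12
tool_pos: [532.2, 151.6, 82.2]
orientation: [[0.018, 1.0, -0.016], [0.707, -0.025, -0.707], [-0.707, 0.001, -0.707]]
contact_force: [-2.9, 4.7, 11.3]
gripper_width: 47.2
gripper_force: 49.0
```

```bash
python3 -c "
from g import *
where(); row([532,160,155],-45); row([532,170,155],45)"
```

```text
t 4.12 G [532.34 159.33  90.  ] z [-0.02 -0.71 -0.71] y [ 1.   -0.02  0.  ] F [-2.86  4.74 11.34] w 47.2 gf 49.03824269771576 J [ 31.8   47.13  80.47 -36.63  82.79  48.15]
row [-45.5  -0.3 -46.5] [ 0.05 -0.03 -0.07] dist_m 0.065 ang 0.1
row [-27.4  -0.5 -64.5] [ 0.09 89.97 -0.01] dist_m 0.07 ang 90.0
```

```bash
python3 -c "
from g import *
a=camera('wrist'); b=camera('scene'); cv2.imwrite('pics/p3.png',np.hstack([cv2.resize(a['pixels'][200:,80:480],(400,300)),cv2.resize(b['pixels'][100:230,270:410],(390,300),interpolation=cv2.INTER_CUBIC)])[:,:,::-1])"
```

```text
(no output)
```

View pics/p3.png

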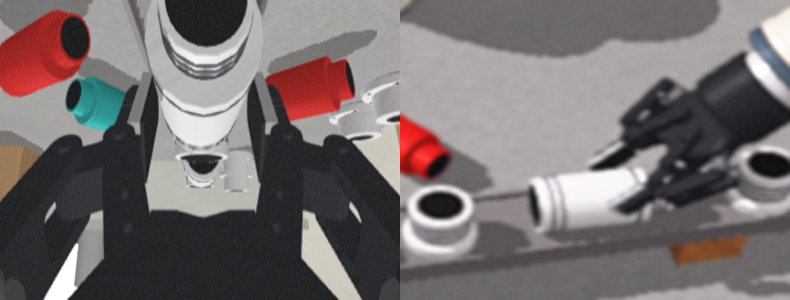

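```bash
python3 - <<'E'
from g import *
where()
st=readout.observe()
for n in("scene","wrist"):
    c=camera(n); m=c["z_map"]>0; P=cloud(c,m,st); col=c["pixels"][m].max(1)
    for s in(-1,1):
        k=(abs((P[:,0]-532)*s-35)<18)&(P[:,1]>110)&(P[:,1]<200)&(P[:,2]>70)&(P[:,2]<140)&(col<110)
        Q=P[k]
        if len(Q)<5: continue
        R=np.array(st["orientation"]); T=(Q-np.array(st["tool_pos"]))@R
        print(n,s,len(Q),"world",np.percentile(Q,[1,50,99],axis=0).ravel(),"tool",np.percentile(T,[1,50,99],axis=0).ravel())
        f=T[T[:,2]>np.percentile(T[:,2],90)-6]; print("  tipregion",np.percentile(f,[5,50,95],axis=0).ravel())
E
```

```text
t 4.22 G [532.34 159.31  90.01] z [-0.02 -0.71 -0.71] y [ 1.   -0.02  0.  ] F [-2.09  5.16 12.21] w 47.9 gf 49.040932059288025 J [ 31.8   47.13  80.47 -36.63  82.79  48.15]
scene -1 100 world [489.45 113.61  88.44 510.07 188.93 117.89 513.72 199.42 139.41] tool [-31.61 -43.75 -71.42  -3.22 -22.78 -50.9   10.99 -17.49  22.71]
  tipregion [-31.28 -24.02 -39.23  -3.93 -22.   -34.88   5.62 -17.53  22.41]
scene 1 115 world [553.92 119.5   72.95 570.38 184.24 118.11 575.6  199.51 139.39] tool [-21.8   22.22 -72.21  -5.1   37.69 -48.96  34.51  42.47  26.8 ]
  tipregion [-22.38  21.84 -34.14  -7.59  26.68  -4.04  35.5   37.66  27.04]
wrist -1 1213 world [494.94 164.4   99.52 507.92 188.34 113.73 511.56 199.81 132.14] tool [-11.58 -38.11 -63.01   4.65 -24.87 -48.03  13.41 -21.58 -25.22]
  tipregion [-10.23 -37.13 -38.95   4.8  -24.79 -34.63   9.86 -24.51 -25.81]
wrist 1 1186 world [555.24 163.68 100.35 556.21 187.52 114.29 569.   199.59 132.18] tool [-11.45  22.39 -63.74   4.6   23.16 -48.52  10.39  36.01 -25.52]
  tipregion [-10.69  22.86 -39.25   3.    23.09 -34.89   9.74  35.05 -26.6 ]
```

```bash
python3 - <<'E'
from g import *
st=readout.observe(); R=np.array(st["orientation"]); c=camera("scene")
a=c["pixels"]
for r,cc in((191,350),(190,351),(189,353),(187,355),(190,349),(192,348),(186,358)):
    w=world(c,[r,cc],[c["z_map"][r,cc]])[0]; print(r,cc,a[r,cc],w,"tool",(w-st["tool_pos"])@R)
cv2.imwrite("pics/p4.png",cv2.resize(a[165:215,325:385],(720,600),interpolation=cv2.INTER_NEAREST)[:,:,::-1])
E
```

```text
191 350 [42 41 44] [569.16 174.73 107.42] tool [ -0.72  36.48 -34.82]
190 351 [29 30 33] [570.67 175.95 112.16] tool [ -3.18  37.97 -39.05]
189 353 [28 28 32] [570.07 180.6  113.67] tool [ -0.97  37.25 -43.4 ]
187 355 [32 31 36] [570.75 184.14 120.17] tool [ -3.05  37.85 -50.51]
190 349 [49 50 55] [568.06 172.43 110.12] tool [ -4.27  35.44 -35.08]
192 348 [134 132 134] [564.29 172.72  99.08] tool [  3.67  31.64 -27.41]
186 358 [29 28 33] [568.76 191.9  119.39] tool [  2.95  35.67 -55.41]
```

View pics/p4.png

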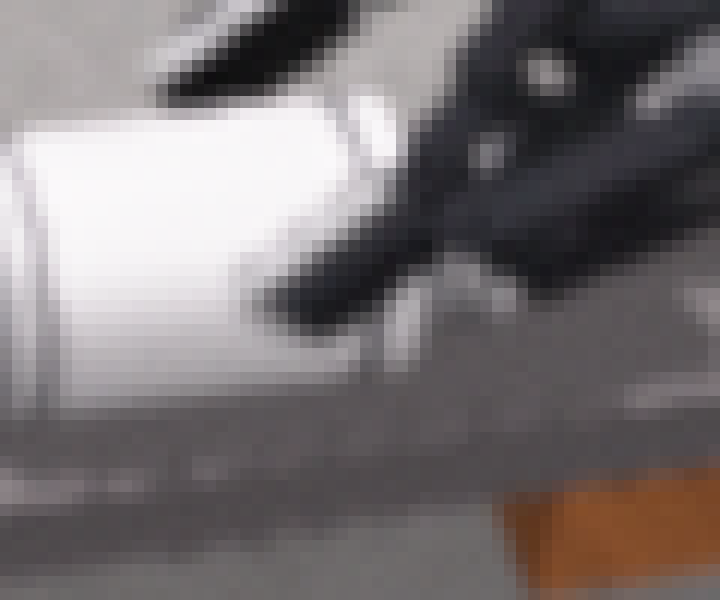

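```bash
python3 -c "
from g import *
c=camera('wrist'); T=np.array(c['tool_from_camera']); print(T); st=readout.observe()
print('cam',pose(c,st)[1]); row([532,142,67],-45)
z=c['z_map']; print('near depth top rows',z[:60][z[:60]>0].min(), (z[:60]==0).mean())
"
```

```text
[[  -0.     -0.95   -0.3    76.72]
 [   1.     -0.     -0.     -0.72]
 [   0.     -0.3     0.95 -163.52]
 [   0.      0.      0.      1.  ]]
cam [535.52 321.34 143.68]
row [ 4.   0.1 28.5] [ 0.05 -0.03 -0.07] dist_m 0.029 ang 0.1
near depth top rows 78.09579 0.5795238095238096
```

Emit:
{"fn": "apply_moves", "kwargs": {
  "plan": [0,0,0,0,0,0,0,0,0,0,0,0,0,0,0,0,0,0,0,0,0,0,0,0,0,0,0,0,0,0,0,0,0,0,0,0,0,0,0,0,0,0]
}}

```text
time_s: 4.92
tool_pos: [531.8, 151.1, 81.1]
orientation: [[0.018, 1.0, -0.018], [0.707, -0.025, -0.707], [-0.707, 0.0, -0.707]]
contact_force: [-0.7, -0.1, -0.2]
gripper_width: 85.4
gripper_force: 0.0
```

```bash
sed -i 's/back=11/back=44/; s/-11\*R/-44*R/' g.py; python3 -c "
from g import *
from m import run
where(); run('top'); row([532,168,110],-30); row([532,164,91],-30)
"
```

```text
t 4.92 G [532.61 182.16 112.22] z [-0.02 -0.71 -0.71] y [ 1.   -0.02  0.  ] F [-0.72 -0.1  -0.16] w 85.4 gf 0.0 J [ 31.77  47.21  80.52 -36.62  82.72  48.15]
top adapter 0.94 517.7200927734375 -236.76425170898438 25.25721549987793 106.4151738110188
top adapter 0.56 527.8929443359375 33.34858703613281 25.025686264038086 106.2506732477625
top lane ((528.0087280273438, -102.88374328613281), (104.78317260742188, 59.18656921386719), 83.79800415039062) floor 60.6242659751847
top barrel 0.96 axis x 524.7795620506962 at y -103.56690207484537 dx/dy 0.0431 z 86.3988829577561 y ext [-164.99  -52.15] body y [-142.01  -53.02] topz 116.38459634249479
top barrel 0.61 axis x 531.674416836551 at y 160.02514093436565 dx/dy 0.0648 z 86.43768693444143 y ext [112.03 217.91] body y [113.27 200.17] topz 116.07370766301146
row [ 2.9 -0.3 10.1] [-0.01 15.   -0.02] dist_m 0.011 ang 15.0
row [13.5 -0.2 26.4] [-0.01 15.   -0.02] dist_m 0.03 ang 15.0
```

Emit:
{"fn": "apply_moves", "kwargs": {
  "plan": [0.001,0,0.003,0,5,0,0,0.002,0,0.006,0,10,0,0,0.003,0,0.01,0,15,0,0,0.006,0,0.015,0,15,0,0,0.01,0,0.021,0,15,0,0,0.0135,0,0.0264,0,15,0,0,0.0135,0,0.0264,0,15,0,0,0.0135,0,0.0264,0,15,0,1,0.0135,0,0.0264,0,15,0,1,0.0135,0,0.0264,0,15,0,1,0.0135,0,0.0264,0,15,0,1,0.0135,0,0.0264,0,15,0,1,0.0135,0,0.0264,0,15,0,1,0.0135,0,0.0264,0,15,0,1,0.0135,0,0.0264,0,15,0,1,0.0135,0,0.0264,0,15,0,1,0.0135,0,0.0264,0,15,0,1],
  "newtons": 50
}}

```text
time_s: 6.53
tool_pos: [531.8, 142.1, 53.1]
orientation: [[0.022, 1.0, -0.012], [0.866, -0.025, -0.5], [-0.5, 0.001, -0.866]]
contact_force: [0.6, 2.5, 3.7]
gripper_width: 52.8
gripper_force: 52.3
```

```bash
python3 -c "
from g import *
where(); row([532,164,155],-30);row([530.5,174,155],60)
"
```

```text
t 6.53 G [532.34 164.04  91.19] z [-0.01 -0.5  -0.87] y [ 1.   -0.02  0.  ] F [0.6  2.46 3.72] w 52.8 gf 52.271279096603394 J [ 25.39  42.24  87.46 -28.85  67.66  42.09]
row [-31.9  -0.3 -55.2] [ 0.02 -0.01 -0.03] dist_m 0.064 ang 0.0
row [  20.7   -2.1 -104.2] [ 0.04 89.99 -0.01] dist_m 0.106 ang 90.0
```

```bash
python3 - <<'E'
from g import *
ws=[]
for i in range(6):
    c=camera("scene"); ws.append(readout.observe()["gripper_width"])
print(ws)
st=readout.observe(); R=np.array(st["orientation"]); 
for n in("scene","wrist"):
    c=camera(n); m=c["z_map"]>0; P=cloud(c,m,st); col=c["pixels"][m].max(1); T=(P-st["tool_pos"])@R
    for s in(-1,1):
        k=(abs(T[:,1]*s-34)<14)&(abs(T[:,0])<16)&(T[:,2]>-60)&(T[:,2]<12)&(col<75)&(P[:,2]>70)
        print(n,s,k.sum(),"tool z pct",np.percentile(T[k,2],[80,90,95,98,100]) if k.any() else 0, "y",np.percentile(T[k,1],[5,50,95]) if k.any() else 0)
c=camera("scene")
cv2.imwrite("pics/p5.png",cv2.resize(c["pixels"][160:220,320:392],(720,600),interpolation=cv2.INTER_CUBIC)[:,:,::-1])
E
```

```text
[52.76995086851319, 52.39461227112337, 52.4309314299551, 52.95968474317642, 52.79444993991282, 52.48103892016051]
scene -1 9 tool z pct [-56.07 -55.57 -55.27 -55.1  -54.98] y [-26.63 -25.2  -24.02]
scene 1 59 tool z pct [-39.78 -36.43 -34.95 -34.21 -33.93] y [37.35 40.87 42.59]
wrist -1 634 tool z pct [-44.28 -39.64 -36.12 -33.83 -32.2 ] y [-39.93 -27.58 -27.16]
wrist 1 524 tool z pct [-44.1  -38.77 -36.32 -34.22 -32.26] y [25.16 26.85 38.27]
```

View pics/p5.png

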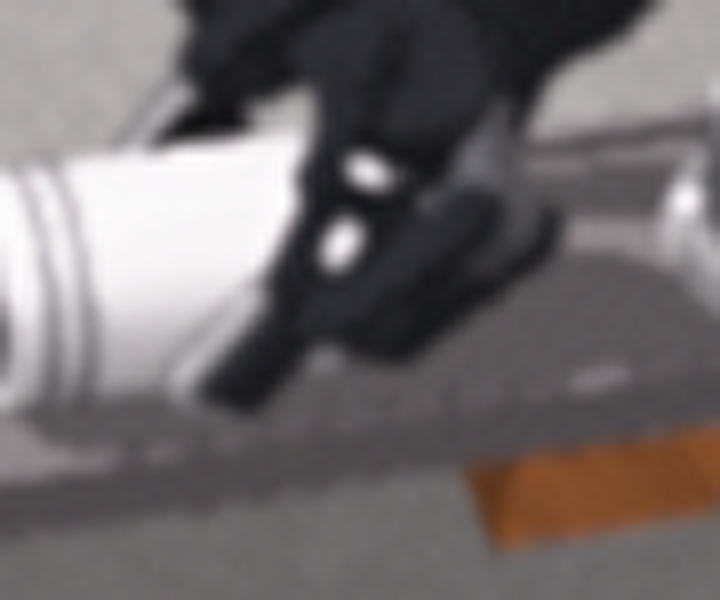

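Emit:
{"fn": "apply_moves", "kwargs": {
  "plan": [0,0,0,0,0,0,0.3,0,0,0,0,0,0,0.3,0,0,0,0,0,0,0.3,0,0,0,0,0,0,0.3,0.001,0,0.003,0,0,0,0.3,0.002,0,0.0055,0,0,0,0.3,0.002,0,0.0055,0,0,0,0.3,0.002,0,0.0055,0,0,0,1,0.002,0,0.0055,0,0,0,1,0.002,0,0.0055,0,0,0,1,0.002,0,0.0055,0,0,0,1,0.002,0,0.0055,0,0,0,1,0.002,0,0.0055,0,0,0,1,0.002,0,0.0055,0,0,0,1],
  "newtons": 60
}}

```text
time_s: 8.15
tool_pos: [532.2, 141.1, 47.5]
orientation: [[0.022, 1.0, -0.011], [0.866, -0.025, -0.5], [-0.5, 0.001, -0.866]]
contact_force: [2.4, 1.2, 6.1]
gripper_width: 52.7
gripper_force: 63.5
```

```bash
python3 -c "
from g import *
where(); row([532,164,155],-30);row([530.5,174,155],60)
"
```

```text
t 8.15 G [532.68 163.13  85.6 ] z [-0.01 -0.5  -0.87] y [ 1.   -0.02  0.  ] F [2.4  1.22 6.06] w 52.7 gf 63.485938645899296 J [ 25.31  42.68  87.66 -29.04  67.03  42.39]
row [-34.   -0.7 -60.5] [ 0.06 -0.02 -0.04] dist_m 0.069 ang 0.1
row [  18.7   -2.4 -109.5] [ 0.08 89.98  0.02] dist_m 0.111 ang 90.0
```

Emit:
{"fn": "apply_moves", "kwargs": {
  "plan": [-0.003,0,-0.005,0,0,0,1,-0.009,0,-0.015,0,0,0,1,-0.017,0,-0.03,0,0,0,1,-0.025,0,-0.045,0,0,0,1,-0.031,0,-0.056,0,0,0,1,-0.034,0,-0.0605,0,0,0,1,-0.034,0,-0.0605,0,0,0,1,-0.034,0,-0.0605,0,0,0,1],
  "newtons": 60
}}

```text
time_s: 8.82
tool_pos: [531.5, 141.7, 116.5]
orientation: [[0.022, 1.0, -0.012], [0.866, -0.025, -0.5], [-0.5, 0.0, -0.866]]
contact_force: [0.1, -0.6, -3.3]
gripper_width: 52.8
gripper_force: 62.8
```

```bash
python3 -c "
from g import *
from m import run
where(); run('scene')
for a in range(-15,61,15): row([531,164+10*(a+30)/90,157],a)
"
```

```text
t 8.82 G [532.   163.66 154.58] z [-0.01 -0.5  -0.87] y [ 1.   -0.02  0.  ] F [ 0.13 -0.61 -3.25] w 52.8 gf 62.772148847579956 J [ 25.36  37.2   85.37 -27.66  73.94  38.5 ]
scene adapter 0.95 530.5484008789062 33.19450759887695 25.621015548706055 106.47804111012442
scene adapter 0.87 538.9855346679688 313.62176513671875 25.543344497680664 107.31454917831616
scene adapter 0.56 520.3270874023438 -235.05406188964844 25.724124908447266 105.78809596650888
scene lane ((527.95654296875, 37.99420166015625), (652.9932250976562, 85.36356353759766), 88.77061462402344) floor 60.72271120861399
scene barrel 0.8 axis x 558.5058023795084 at y 135.96981036198633 dx/dy 0.1424 z 194.39431231798946 y ext [111.53 178.97] body y [111.61 177.41] topz 184.77134899166145
scene barrel 0.6 axis x 525.3817281188315 at y -105.81454373648324 dx/dy 0.0941 z 86.52793534217265 y ext [-163.24  -53.91] body y [-141.58  -54.56] topz 115.18861937718853
row [11.6 -0.8 -5.2] [-0.07 15.03  0.  ] dist_m 0.013 ang 15.0
row [ 23.7  -0.9 -10.4] [-0.07 30.03 -0.01] dist_m 0.026 ang 30.0
row [ 34.2  -0.9 -18.3] [-0.07 45.03 -0.02] dist_m 0.039 ang 45.0
row [ 42.7  -1.  -28.2] [-0.07 60.03 -0.02] dist_m 0.051 ang 60.0
row [ 48.5  -1.  -39.7] [-0.07 75.03 -0.03] dist_m 0.063 ang 75.0
row [ 51.4  -1.1 -51.9] [-0.06 90.03 -0.04] dist_m 0.073 ang 90.0
```

Emit:
{"fn": "apply_moves", "kwargs": {
  "plan": [0.004,0,-0.002,0,5,0,1,0.008,0,-0.004,0,10,0,1,0.0116,0,-0.0052,0,15,0,1,0.016,0,-0.007,0,20,0,1,0.02,0,-0.009,0,25,0,1,0.0237,0,-0.0104,0,30,0,1,0.0275,0,-0.013,0,35,0,1,0.031,0,-0.0155,0,40,0,1,0.0342,0,-0.0183,0,45,0,1,0.0373,0,-0.0215,0,50,0,1,0.04,0,-0.0248,0,55,0,1,0.0427,0,-0.0282,0,60,0,1,0.0448,0,-0.032,0,65,0,1,0.0467,0,-0.0358,0,70,0,1,0.0485,0,-0.0397,0,75,0,1,0.0498,0,-0.0438,0,80,0,1,0.0507,0,-0.0478,0,85,0,1,0.0514,-0.001,-0.0519,0,90,0,1,0.0514,-0.001,-0.0519,0,90,0,1,0.0514,-0.001,-0.0519,0,90,0,1]
}}

```text
time_s: 10.68
tool_pos: [532.2, 211.6, 134.4]
orientation: [[0.015, 1.0, 0.021], [0.502, -0.026, 0.865], [0.865, -0.003, -0.502]]
contact_force: [0.7, 0.1, -1.9]
gripper_width: 52.9
gripper_force: 62.8
```

```bash
cat > v.py <<'E'
from g import *
def up(n,ylo,yhi):
    "vertical barrel: per-camera body-axis fit by horizontal slices"
    c=camera(n)
    for d in masks_of("barrel_a",c):
        P=cloud(c,d["pixels"]); col=c["pixels"][d["pixels"]].mean(0)
        if len(P)<50 or np.ptp(col)>22 or d["p"]<.2: continue
        m=np.median(P,0)
        if not(ylo<m[1]<yhi): continue
        print(n,round(d["p"],2),"pct",np.percentile(P,[1,50,99],axis=0).ravel())
        T=P[P[:,2]>np.percentile(P[:,2],97)-4]; print("   top",len(T),cv2.minEnclosingCircle(T[:,:2].astype(np.float32)))
    return c
E
python3 -c "
from v import *
where(); up('top',100,240); c=up('scene',100,240)
cv2.imwrite('pics/p6.png',cv2.resize(c['pixels'][110:240,270:430],(720,585),interpolation=cv2.INTER_CUBIC)[:,:,::-1])
"
```

```text
t 10.68 G [531.26 173.56 156.52] z [ 0.02  0.86 -0.5 ] y [ 1.   -0.03 -0.  ] F [ 0.7  0.1 -1.9] w 52.9 gf 62.83577084541321 J [-16.89  42.67 102.05  60.14  73.98 -54.43]
scene 0.78 pct [517.81 147.05 109.57 549.99 169.25 197.37 560.95 196.03 221.9 ]
   top 176 ((535.4608764648438, 173.0609130859375), 19.07737159729004)
```

View pics/p6.png

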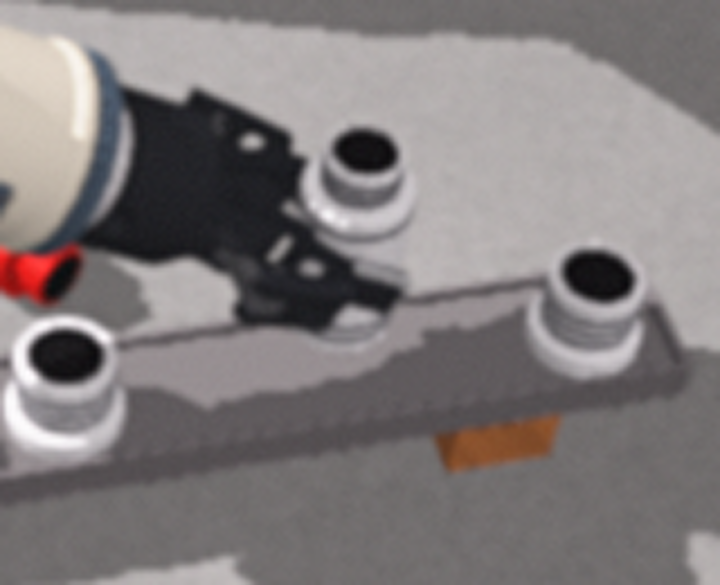

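Emit:
{"fn": "apply_moves", "kwargs": {
  "plan": [-0.0052,-0.001,0.003,0,0,0,1,-0.013,-0.001,0.0075,0,0,0,1,-0.0208,-0.001,0.012,0,0,0,1,-0.0277,-0.001,0.016,0,0,0,1,-0.0329,-0.001,0.019,0,0,0,1,-0.0346,-0.001,0.02,0,0,0,1,-0.0346,-0.001,0.02,0,0,0,1,-0.0346,-0.001,0.02,0,0,0,1]
}}

```text
time_s: 11.55
tool_pos: [531.4, 212.3, 95.8]
orientation: [[0.013, 1.0, 0.021], [0.5, -0.025, 0.866], [0.866, -0.0, -0.5]]
contact_force: [0.4, -0.4, -1.9]
gripper_width: 52.6
gripper_force: 62.8
```

```bash
python3 -c "
from v import *
where(); c=up('scene',100,240)
"
```

```text
t 11.55 G [530.43 174.19 117.78] z [ 0.02  0.87 -0.5 ] y [ 1.   -0.02 -0.  ] F [ 0.4  -0.37 -1.91] w 52.6 gf 62.83759832382202 J [-16.89  46.81 102.6   61.5   71.78 -58.9 ]
scene 0.82 pct [382.53 147.03   2.11 548.6  169.53 156.93 560.05 228.05 181.79]
   top 182 ((534.0924682617188, 173.41429138183594), 19.914268493652344)
```

Emit:
{"fn": "apply_moves", "kwargs": {
  "plan": [-0.0009,0,0.0005,0,0,0,1,-0.0018,0,0.001,0,0,0,1,-0.0026,0,0.0015,0,0,0,1,-0.0035,0,0.002,0,0,0,1,-0.0035,0,0.002,0,0,0,1]
}}

```text
time_s: 12.07
tool_pos: [531.4, 212.3, 91.7]
orientation: [[0.012, 1.0, 0.022], [0.5, -0.025, 0.866], [0.866, 0.0, -0.5]]
contact_force: [-0.9, -1.0, -1.7]
gripper_width: 52.7
gripper_force: 62.8
```

Emit:
{"fn": "apply_moves", "kwargs": {
  "plan": [-0.0005,0,0.0003,0,0,0,1,-0.0009,0,0.0005,0,0,0,1,-0.0013,0,0.0008,0,0,0,1,-0.0013,0,0.0008,0,0,0,1]
}}

```text
time_s: 12.4
tool_pos: [531.4, 212.3, 90.2]
orientation: [[0.012, 1.0, 0.021], [0.5, -0.025, 0.866], [0.866, 0.0, -0.5]]
contact_force: [-0.2, 0.4, -2.9]
gripper_width: 52.6
gripper_force: 62.8
```

Emit:
{"fn": "apply_moves", "kwargs": {
  "plan": [-0.0005,0,0.0003,0,0,0,1,-0.0009,0,0.0005,0,0,0,1,-0.0009,0,0.0005,0,0,0,1]
}}

```text
time_s: 12.65
tool_pos: [531.4, 212.4, 89.7]
orientation: [[0.012, 1.0, 0.022], [0.499, -0.025, 0.866], [0.866, 0.0, -0.499]]
contact_force: [-0.7, -0.6, 4.6]
gripper_width: 52.6
gripper_force: 63.2
```

Emit:
{"fn": "apply_moves", "kwargs": {
  "plan": [0,0,0,0,0,0,0.4,0,0,0,0,0,0,0.3,0,0,0,0,0,0,0.2,0,0,0,0,0,0,0.1,0,0,0,0,0,0,0,0,0,0,0,0,0,0,0,0,0,0,0,0,0]
}}

```text
time_s: 13.23
tool_pos: [531.4, 212.3, 89.2]
orientation: [[0.012, 1.0, 0.021], [0.5, -0.025, 0.866], [0.866, 0.0, -0.5]]
contact_force: [0.8, -0.7, 0.7]
gripper_width: 85.6
gripper_force: 0.0
```

```bash
python3 -c "
from v import *
where(); c=up('scene',100,240)
row([530,120,150],60); row([528,30,260],50); row([524,-104,180],45)
"
```

```text
t 13.23 G [530.41 174.2  111.23] z [ 0.02  0.87 -0.5 ] y [ 1.   -0.02  0.  ] F [ 0.78 -0.65  0.69] w 85.6 gf 0.0 J [-16.89  47.51 102.63  61.71  71.42 -59.59]
scene 0.74 pct [510.3  146.22  67.92 546.52 168.83 150.76 558.5  198.89 175.27]
   top 161 ((532.1863403320312, 172.43309020996094), 19.539260864257812)
row [  6.5   0.9 -66.3] [ 0.02 -0.   -0.  ] dist_m 0.067 ang 0.0
row [  49.1    1.1 -199.9] [  0.02 -10.    -0.  ] dist_m 0.206 ang 10.0
row [ -91.     0.4 -276.9] [  0.02 -15.    -0.01] dist_m 0.291 ang 15.0
```

Emit:
{"fn": "apply_moves", "kwargs": {
  "plan": [0,0,-0.015,0,0,0,0,0,0,-0.035,0,0,0,0,0,0,-0.06,0,0,0,0,0.015,0,-0.09,0,0,0,0,0.03,0.001,-0.13,0,-5,0,0,0.049,0.001,-0.17,0,-10,0,0,0.049,0.001,-0.2,0,-10,0,0,0.015,0,-0.22,0,-12,0,0,-0.02,0,-0.24,0,-15,0,0,-0.055,0,-0.26,0,-15,0,0,-0.091,0,-0.277,0,-15,0,0,-0.091,0,-0.277,0,-15,0,0,-0.091,0,-0.277,0,-15,0,0,-0.091,0,-0.277,0,-15,0,0,-0.091,0,-0.277,0,-15,0,0]
}}

```text
time_s: 14.58
tool_pos: [524.2, -72.6, 149.7]
orientation: [[0.017, 1.0, 0.018], [0.707, -0.024, 0.707], [0.707, 0.0, -0.707]]
contact_force: [-0.1, 0.2, 1.1]
gripper_width: 85.6
gripper_force: 0.0
```

```bash
python3 - <<'E'
from v import *
from m import run
np.set_printoptions(precision=2,suppress=True)
where(); c=up('top',100,240);up('scene',100,240); run('top')
st=readout.observe(); c=camera("wrist"); T=[]
for d in masks_of("barrel_a",c):
    P=cloud(c,d["pixels"],st); print(d["p"],c["pixels"][d["pixels"]].mean(0),np.percentile(P,[1,50,99],axis=0).ravel() if len(P) else 0)
row([524,-104,115],45); row([524,-104,87],45)
E
```

```text
t 14.58 G [ 523.38 -103.67  180.77] z [ 0.02  0.71 -0.71] y [ 1.   -0.02  0.  ] F [-0.09  0.15  1.07] w 85.6 gf 0.0 J [-37.69  38.24  88.23  34.89  85.18 -49.44]
top 0.87 pct [501.82 146.44  67.53 521.09 166.14 150.69 551.98 195.56 175.43]
   top 160 ((529.3250122070312, 172.19468688964844), 17.983402252197266)
scene 0.64 pct [517.11 146.23  62.44 548.42 164.94 134.33 558.98 194.96 174.92]
   top 166 ((531.29931640625, 172.2805938720703), 19.440631866455078)
top adapter 0.89 534.5553588867188 311.6386413574219 24.68691635131836 106.10831626446611
top adapter 0.67 527.977294921875 36.274200439453125 24.308847427368164 106.44921784559403
top lane ((528.0398559570312, 203.34347534179688), (318.2326965332031, 80.65953826904297), 88.71761322021484) floor 60.482006827766554
top barrel 0.73 axis x 524.5184434400155 at y 166.1720714098642 dx/dy 0.6946 z 144.26142876483448 y ext [146.18 195.85] body y [148.22 193.55] topz 174.583219597917
0.9 [195.77 194.39 194.97] [ 498.55 -132.36   92.23  524.63  -98.18  111.01  551.56  -56.03  114.94]
0.9 [ 45.19 141.48 138.93] [ 332.12 -175.97   24.66  386.6  -158.15   48.31  411.33  -81.57   55.47]
0.9 [187.88  47.73  45.23] [310.93 -19.08  17.18 358.89  16.29  46.25 409.05  60.1   54.63]
0.89 [121.03 119.9  120.56] [503.17 143.4   62.71 528.34 150.45 129.49 554.69 178.64 171.79]
0.86 [180.37  44.87  42.5 ] [ 645.06 -105.53   30.19  677.03  -71.18   50.14  718.84  -35.49   55.12]
row [-46.    0.4  46.1] [ 0.02 -0.    0.  ] dist_m 0.065 ang 0.0
row [-65.8   0.4  65.9] [ 0.02 -0.    0.  ] dist_m 0.093 ang 0.0
```

```bash
python3 -c "
from g import *
row([524.8,-105,85],45)"
```

```text
row [-68.    1.2  66.6] [ 0.02 -0.    0.  ] dist_m 0.095 ang 0.0
```

Emit:
{"fn": "apply_moves", "kwargs": {
  "plan": [-0.015,0.001,0.015,0,0,0,0,-0.033,0.001,0.032,0,0,0,0,-0.049,0.001,0.048,0,0,0,0,-0.06,0.001,0.059,0,0,0,0,-0.066,0.001,0.0646,0,0,0,0,-0.068,0.001,0.0666,0,0,0,0,-0.068,0.001,0.0666,0,0,0,0,-0.068,0.001,0.0666,0,0,0,0]
}}

```text
time_s: 15.75
tool_pos: [525.6, -74.2, 54.5]
orientation: [[0.017, 1.0, 0.018], [0.707, -0.025, 0.707], [0.707, 0.001, -0.707]]
contact_force: [0.5, -0.5, -0.6]
gripper_width: 85.6
gripper_force: 0.0
```

Emit:
{"fn": "apply_moves", "kwargs": {
  "plan": [0,0,0,0,0,0,1,0,0,0,0,0,0,1,0,0,0,0,0,0,1,0,0,0,0,0,0,1,0,0,0,0,0,0,1,0,0,0,0,0,0,1,0,0,0,0,0,0,1,0,0,0,0,0,0,1,0,0,0,0,0,0,1],
  "newtons": 60
}}

```text
time_s: 16.5
tool_pos: [525.6, -74.1, 54.7]
orientation: [[0.017, 1.0, 0.018], [0.707, -0.025, 0.707], [0.707, 0.001, -0.707]]
contact_force: [-0.9, -2.0, 9.7]
gripper_width: 53.0
gripper_force: 61.1
```

```bash
python3 -c "
from g import *
where(); row([524,-105,155],45)"
```

```text
t 16.5 G [ 524.8  -105.25   85.82] z [ 0.02  0.71 -0.71] y [ 1.   -0.02  0.  ] F [-0.92 -1.96  9.73] w 53.0 gf 61.051039695739746 J [-37.75  46.46  90.27  35.86  76.81 -55.51]
row [ 49.1  -0.8 -48.8] [ 0.07 -0.01  0.03] dist_m 0.069 ang 0.1
```

Emit:
{"fn": "apply_moves", "kwargs": {
  "plan": [0.004,0,-0.004,0,0,0,1,0.012,0,-0.012,0,0,0,1,0.024,0,-0.024,0,0,0,1,0.036,0,-0.036,0,0,0,1,0.045,0,-0.045,0,0,0,1,0.0495,0,-0.049,0,0,0,1,0.0495,0,-0.049,0,0,0,1,0.0495,0,-0.049,0,0,0,1]
}}

```text
time_s: 17.17
tool_pos: [525.3, -73.7, 123.4]
orientation: [[0.017, 1.0, 0.018], [0.707, -0.025, 0.707], [0.707, 0.0, -0.707]]
contact_force: [0.1, 0.2, -2.6]
gripper_width: 52.9
gripper_force: 62.7
```

```bash
python3 -c "
from g import *
where()
for a in range(30,-46,-15): row([523,-105+4*(45-a)/90,160],a)
"
```

```text
t 17.17 G [ 524.48 -104.76  154.52] z [ 0.02  0.71 -0.71] y [ 1.   -0.02  0.  ] F [ 0.05  0.16 -2.62] w 52.9 gf 62.68309235572815 J [-37.71  40.46  88.88  35.06  82.82 -51.09]
row [-7.2 -1.5 -5.1] [  0.03 -14.98   0.  ] dist_m 0.009 ang 15.0
row [-17.4  -1.5  -9. ] [  0.03 -29.98  -0.  ] dist_m 0.02 ang 30.0
row [-26.   -1.5 -15.5] [  0.03 -44.98  -0.01] dist_m 0.03 ang 45.0
row [-32.5  -1.5 -24.2] [  0.03 -59.98  -0.01] dist_m 0.041 ang 60.0
row [-36.5  -1.6 -34.3] [  0.03 -74.98  -0.02] dist_m 0.05 ang 75.0
row [-37.5  -1.6 -45.2] [  0.03 -89.98  -0.02] dist_m 0.059 ang 90.0
```

Emit:
{"fn": "apply_moves", "kwargs": {
  "plan": [-0.002,0,-0.0025,0,-5,0,1,-0.0045,-0.001,-0.004,0,-10,0,1,-0.0072,-0.0015,-0.0051,0,-15,0,1,-0.0107,-0.0015,-0.0062,0,-20,0,1,-0.014,-0.0015,-0.0075,0,-25,0,1,-0.0174,-0.0015,-0.009,0,-30,0,1,-0.0205,-0.0015,-0.011,0,-35,0,1,-0.0233,-0.0015,-0.0132,0,-40,0,1,-0.026,-0.0015,-0.0155,0,-45,0,1,-0.0284,-0.0015,-0.0183,0,-50,0,1,-0.0306,-0.0015,-0.0212,0,-55,0,1,-0.0325,-0.0015,-0.0242,0,-60,0,1,-0.034,-0.0015,-0.0275,0,-65,0,1,-0.0354,-0.0015,-0.031,0,-70,0,1,-0.0365,-0.0016,-0.0343,0,-75,0,1,-0.0371,-0.0016,-0.038,0,-80,0,1,-0.0374,-0.0016,-0.0416,0,-85,0,1,-0.0375,-0.0016,-0.0452,0,-90,0,1,-0.0375,-0.0016,-0.0452,0,-90,0,1,-0.0375,-0.0016,-0.0452,0,-90,0,1]
}}

```text
time_s: 18.83
tool_pos: [521.7, -131.1, 127.2]
orientation: [[0.014, 1.0, -0.019], [0.709, -0.023, -0.705], [-0.706, -0.004, -0.709]]
contact_force: [0.2, -0.2, -3.0]
gripper_width: 53.1
gripper_force: 62.9
```

```bash
python3 -c "
from v import *
where(); up('top',-150,-50); c=up('scene',-150,-50)
print('cam',pose(camera('wrist'),readout.observe())[1])
cv2.imwrite('pics/p7.png',cv2.resize(c['pixels'][110:280,130:340],(740,600),interpolation=cv2.INTER_CUBIC)[:,:,::-1])
"
```

```text
t 18.83 G [ 522.54 -100.1   158.36] z [-0.02 -0.71 -0.71] y [ 1.   -0.02 -0.  ] F [ 0.24 -0.22 -3.03] w 53.1 gf 62.922502756118774 J [  6.54  36.37  99.22 -50.95  64.09  39.32]
top 0.86 pct [ 495.84 -123.56  188.66  517.89  -96.32  215.51  545.02  -72.56  221.77]
   top 184 ((520.6695556640625, -98.8623046875), 18.605783462524414)
scene 0.77 pct [ 508.03 -124.43  107.    541.03 -103.03  195.99  553.79  -77.05  222.17]
   top 200 ((524.3690185546875, -98.6988525390625), 19.418567657470703)
cam [525.87  37.07 190.87]
```

View pics/p7.png

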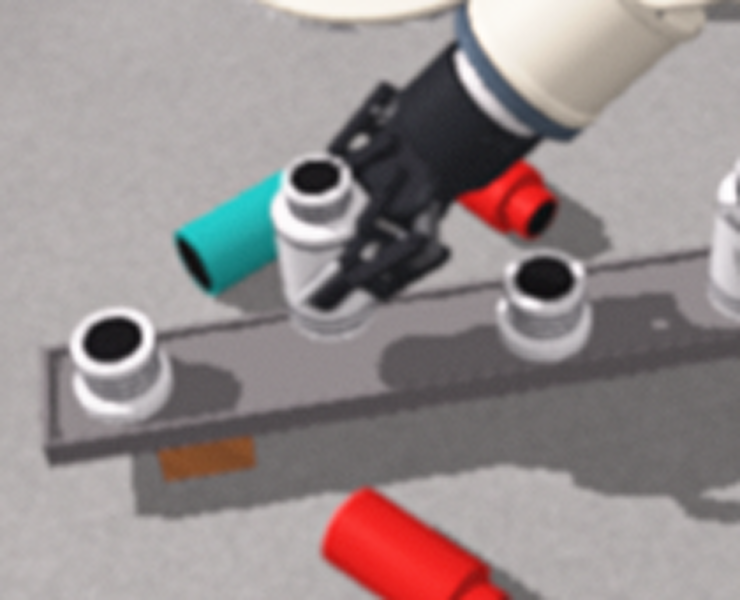

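Emit:
{"fn": "apply_moves", "kwargs": {
  "plan": [0.0035,0.0015,0.004,0,0,0,1,0.0095,0.0015,0.011,0,0,0,1,0.0155,0.0015,0.0175,0,0,0,1,0.021,0.0015,0.0235,0,0,0,1,0.025,0.0015,0.0278,0,0,0,1,0.0261,0.0015,0.029,0,0,0,1,0.0261,0.0015,0.029,0,0,0,1,0.0261,0.0015,0.029,0,0,0,1]
}}

```text
time_s: 19.75
tool_pos: [523.7, -134.2, 89.8]
orientation: [[0.017, 1.0, -0.018], [0.707, -0.025, -0.707], [-0.707, -0.0, -0.707]]
contact_force: [-0.4, -0.1, -2.8]
gripper_width: 52.7
gripper_force: 62.9
```

```bash
python3 -c "
from v import *
where(); c=up('top',-150,-50); up('scene',-150,-50)
"
```

```text
t 19.75 G [ 524.45 -103.05  120.92] z [-0.02 -0.71 -0.71] y [ 1.   -0.02 -0.  ] F [-0.36 -0.06 -2.85] w 52.7 gf 62.916280031204224 J [  6.26  40.1  100.13 -53.16  61.12  43.61]
top 0.58 pct [ 496.94 -126.42  137.78  519.63 -100.15  177.7   548.01  -75.65  184.21]
   top 165 ((522.49169921875, -102.20183563232422), 19.10863494873047)
scene 0.86 pct [ 509.03 -126.05   69.82  542.15 -105.01  157.89  554.8   -77.95  183.87]
   top 180 ((525.655517578125, -100.1829605102539), 19.360408782958984)
```

Emit:
{"fn": "apply_moves", "kwargs": {
  "plan": [0.0005,0,0.0005,0,0,0,1,0.0012,0,0.0012,0,0,0,1,0.0019,0,0.0019,0,0,0,1,0.0026,0,0.0026,0,0,0,1,0.0032,0,0.0032,0,0,0,1,0.0036,0,0.0036,0,0,0,1,0.0036,0,0.0036,0,0,0,1]
}}

```text
time_s: 20.53
tool_pos: [523.6, -134.2, 84.7]
orientation: [[0.018, 1.0, -0.018], [0.707, -0.025, -0.707], [-0.707, -0.0, -0.707]]
contact_force: [-0.8, -0.1, -2.9]
gripper_width: 52.9
gripper_force: 62.9
```

Emit:
{"fn": "apply_moves", "kwargs": {
  "plan": [0.0004,0,0.0004,0,0,0,1,0.0007,0,0.0007,0,0,0,1,0.001,0,0.001,0,0,0,1,0.001,0,0.001,0,0,0,1]
}}

```text
time_s: 20.87
tool_pos: [523.7, -134.2, 83.3]
orientation: [[0.018, 1.0, -0.017], [0.707, -0.025, -0.707], [-0.707, 0.0, -0.707]]
contact_force: [-0.1, -0.1, -2.8]
gripper_width: 52.7
gripper_force: 62.9
```

Emit:
{"fn": "apply_moves", "kwargs": {
  "plan": [0.0004,0,0.0004,0,0,0,1,0.0007,0,0.0007,0,0,0,1,0.0007,0,0.0007,0,0,0,1]
}}

```text
time_s: 21.12
tool_pos: [523.7, -134.2, 82.3]
orientation: [[0.018, 1.0, -0.017], [0.707, -0.025, -0.707], [-0.707, 0.0, -0.707]]
contact_force: [0.5, -0.3, -2.1]
gripper_width: 53.1
gripper_force: 62.9
```

Emit:
{"fn": "apply_moves", "kwargs": {
  "plan": [0.0003,0,0.0003,0,0,0,1,0.0005,0,0.0005,0,0,0,1,0.0005,0,0.0005,0,0,0,1]
}}

```text
time_s: 21.37
tool_pos: [523.7, -134.2, 81.8]
orientation: [[0.018, 1.0, -0.017], [0.707, -0.025, -0.707], [-0.707, 0.0, -0.707]]
contact_force: [-0.5, -0.0, -0.5]
gripper_width: 53.0
gripper_force: 63.2
```

Emit:
{"fn": "apply_moves", "kwargs": {
  "plan": [0.0002,0,0.0002,0,0,0,1,0.0004,0,0.0004,0,0,0,1,0.0004,0,0.0004,0,0,0,1]
}}

```text
time_s: 21.62
tool_pos: [523.8, -134.3, 81.7]
orientation: [[0.018, 1.0, -0.017], [0.706, -0.025, -0.707], [-0.708, 0.0, -0.707]]
contact_force: [-1.1, 2.2, 8.4]
gripper_width: 52.9
gripper_force: 63.3
```

Emit:
{"fn": "apply_moves", "kwargs": {
  "plan": [0,0,0,0,0,0,0.4,0,0,0,0,0,0,0.3,0,0,0,0,0,0,0.2,0,0,0,0,0,0,0.1,0,0,0,0,0,0,0,0,0,0,0,0,0,0,0,0,0,0,0,0,0,0,0,-0.01,0,0,0,0,0,0,-0.03,0,0,0,0,0,0,-0.06,0,0,0,0,0,0,-0.1,0,0,0,0,0,0,-0.14,0,0,0,0,0,0,-0.18,0,0,0,0,0,0,-0.18,0,0,0,0,0,0,-0.18,0,0,0,0]
}}

```text
time_s: 22.87
tool_pos: [527.6, -5.0, 210.0]
orientation: [[0.018, 1.0, -0.013], [0.708, -0.022, -0.706], [-0.706, 0.003, -0.708]]
contact_force: [-0.9, -0.9, -0.7]
gripper_width: 85.4
gripper_force: 0.0
```

```bash
python3 -c "
from v import *
from m import run
where(); up('top',-150,240); c=up('scene',-150,240); run('top'); run('scene')
cv2.imwrite('pics/p8.png',cv2.resize(c['pixels'][110:280,130:430],(780,442),interpolation=cv2.INTER_CUBIC)[:,:,::-1])
"
```

```text
t 22.87 G [528.21  26.06 241.13] z [-0.01 -0.71 -0.71] y [ 1.   -0.02  0.  ] F [-0.95 -0.88 -0.69] w 85.4 gf 0.0 J [ 19.05  31.99  89.22 -42.17  80.84  35.84]
top 0.8 pct [ 498.87 -127.86   -0.27  518.34  -97.51  151.32  583.34  -74.67  175.65]
   top 171 ((525.2889404296875, -101.1117172241211), 18.69906997680664)
top 0.64 pct [501.67 146.11  70.19 511.37 162.46 148.22 530.73 190.88 174.37]
   top 33 ((499.34075927734375, 160.05581665039062), 27.02585220336914)
top 0.52 pct [ 479.15 -285.54   49.61  511.82  -70.55   60.52  561.62  214.25   69.29]
   top 505 ((526.43359375, -36.740478515625), 252.7731170654297)
scene 0.9 pct [ 512.09 -125.51   63.83  545.91 -101.53  139.69  555.53  -76.33  174.33]
   top 182 ((529.337646484375, -98.81175231933594), 19.42473602294922)
scene 0.66 pct [509.59 146.22  59.82 547.95 165.56 133.78 559.03 198.65 175.05]
   top 175 ((533.2195434570312, 174.58961486816406), 20.493343353271484)
top adapter 0.77 517.0739135742188 -236.52365112304688 25.324979782104492 106.80072226091102
top adapter 0.57 530.0549926757812 32.734249114990234 24.583553314208984 106
[... 546 characters left out ...]
.281282424926758 107.08171664502788
scene adapter 0.82 530.8563842773438 33.60944747924805 24.905235290527344 106.48212087691354
scene adapter 0.56 520.6964721679688 -235.54405212402344 25.581266403198242 106.02066839680015
scene lane ((528.1251220703125, 37.533294677734375), (652.58251953125, 85.73870086669922), 88.87313079833984) floor 60.6957461783112
scene barrel 0.83 axis x 529.9630348347956 at y -101.57021554704104 dx/dy 0.0588 z 128.12711107374759 y ext [-125.92  -75.25] body y [-124.36  -77.37] topz 174.20914822347314
scene barrel 0.56 axis x 531.6579988788917 at y 165.51224989838664 dx/dy 0.3234 z 128.5131277075468 y ext [146.01 197.6 ] body y [146.72 196.99] topz 174.69886246088694
```

View pics/p8.png

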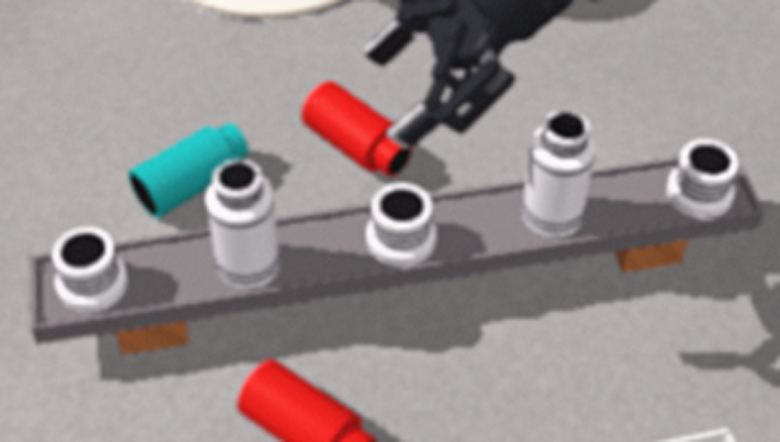

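```bash
python3 -c "
from h import *
print(manip.sign_off())"
```

```text
the job is handed in; nothing more can be done
None
```

Both barrels stand upright on their feet, spigots up, one about midway in each gap. The last pictures before hand-in show all three adapters standing where they were; sign-off returned no verdict.

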